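Sort the ratchet clamps and lock the cassette's keeper bar

ROBOT

A 6-joint arm with a two-finger parallel gripper is mounted at the origin on a cart in front of the work surface, level with it; the furniture and walls round the work are solid. World frame = base frame: x ahead of the robot, y to its left, z up, the work surface at z = 0. Lengths are in mm, angles in rad, forces in N, time in s.
With the tool pointing down it reaches from about 300 to 775 mm from the base axis. Payload 14.6 kg.
Tool frame: the origin (TCP) lies between the finger pads; the fingertips stand 22 mm ahead of it and the grasp point (between the pads) lies 3 mm ahead of it (manip.tcp_to_tips is the distance from the TCP to the fingertips, in mm); y points along the fingers, z is the direction in which the jaws open and shut, and the axes are right-handed (so a half turn about y gives the same grasp; the last joint's range is limited). The gripper opens to 94 mm and grips with 3 to 60 N. Pads are 16 mm wide; open, the fingers measure 119 mm over their backs; the gripper's body (75 mm by 177 mm) begins 78 mm behind the grasp point.
Start: joints at [1.077, 0.3, 1.521, -0, 1.321, -0.067], TCP at [227.674, 500.653, 227.446] pointing down, gripper open.
Joint ranges: [-3.03, 3.03], [-0.79, 2.21], [0.23, 2.52], [-1.04, 4.18], [0, 3.07], [-2.55, 2.55]. Speed limits (rad/s): [2.22, 2.22, 2.57, 3.14, 3.14, 3.14].

INTERFACE

Orientations are given as [roll, pitch, yaw] about the fixed x, y, z axes, in that order (R = Rz(yaw) Ry(pitch) Rx(roll)).
In Python, from cell import manip gives the robot as it stands.
- The arm moves only by the shell command python3 -m jog 'ROWS' [OPENING] [FORCE]. ROWS is JSON, one flat list of numbers, 6 for each row, row after row: the shift along the tool's x, y, z in mm, then the turn, a rotation vector about the tool's x, y, z in degrees. A call has 1 to 10 rows; each row is the pose to reach, as a shift and turn from the pose commanded when the call began, along the tool's axes at that moment; what a row does not reach only later rows make up. A row lasts 1/12 s, in which the tool goes at most 41.7 mm and 7.16 degrees, less where a joint would pass 70% of its speed; a pose out of reach is approached as far as the arm can. A call with a gripper value outside its range is refused whole. OPENING is the finger opening in mm, from 0 to 94, set as the call begins (- or left out, the last holds). The fingers move at their own pace and stop on an object; FORCE is the grip in N (left out, the last holds). Time passes only in rows, so rows that repeat a pose let the fingers close. It gives the time, the measured TCP pose, the force and the opening at its end, in the units of the state.
- manip.read_state(): the state, without advancing time (a new reading comes with each control period).
- manip.camera(name): name is "side" or "top"; returns a dict with "img" (480x640x3 uint8, red, green, blue), "intrinsics" (3x3 intrinsics, pixels), "origin" and "orientation" of the camera in the world. Camera axes: x right, y down, z forward; pixel columns grow to the right and rows downward; lengths in mm; the calibration is good to about 2 mm. A picture is of the moment at which its call begins. There is no depth.
- manip.sign_off(): hands the job in, once; it reports no verdict.
Trained networks look in a picture, given as the dict that the camera call returned (one of the last four; its "shot" number tells which), for a name from the list of things; names that differ only in an ending like _2 or _b are one class to them, and where a whole thing is asked for, a point or a joint stands for the part that bears it (a point fixed in the world has none). Each returns a list of dicts, best first, with "score" (0 to 1); they miss things now and then, are a little off and sometimes report something else, mostly with a low value. They report only what shows in the picture. A call takes as long as a camera call.
- manip.masks_of(thing, picture): "pixels" (480x640 bool, what is visible of it) and "xy" ([column, row] in pixels, amid what is visible of it).
- manip.tip_of(thing, picture): "xy" ([column, row] in pixels: a listed point, or the origin of a listed thing).
The state is a dict: "clock": time; "joints": joint angles; "qd": joint speeds; "effort": joint torques, N m; "eef_pos": TCP position; "eef_rot": TCP orientation; "wrist_force": force on the tool from outside, world axes, zero at the start; "moment": the same for the moment, N m; "finger_gap": finger opening in mm.
Only numpy, scipy, OpenCV 4.12 (cv2) and the standard library are available. Lean on these libraries where they do the work, as an engineer would, in place of code of your own. Each camera call takes 0.05 s, during which the arm holds its last target.

TASK

Of the two washed ratchet clamps on the sloping draining stand, lay the one that is ratcheted shut flat in the steel dish, and the open one - still open, since only an open clamp is sterilised - flat and lengthwise in the aluminium cassette. Secure the open clamp: hold up the red release bar, slide the keeper until its bar crosses the clamp's shanks, between the hinge block and the finger rings, and let go so that it catches in the nearest notch. Leave the other things on the bench alone.

Things in the scene. Friction and masses are not known exactly. Their poses are not given: they have to be found in the camera images.
- clamp_1: steel ring-handled ratchet clamp (haemostat), 1 of 2 alike, 137 mm long, 70 g. Origin: underside of its hinge block, at the centre; x to the jaw tips (at x = +54), z normal to the flat clamp. Grip it at the hinge block (24 mm along x, 16 along y, 9 high), closing along y. At the start it lies on the draining stand's slope, rings down on the lip, x up the slope (an open one turned up to 0.3 rad)
- clamp_1_shanks (a point): point midway along the shanks of clamp_1, 34 mm behind its hinge: two 5 mm round shanks, 7 mm high over the underside, run from the hinge block (ends at x = -12) to the finger rings, 30 mm outside, x = -56 to -86 mm in the clamp frame. Rings span 62 mm when shut, about 95 mm open. The frame belongs to the half with its ring on -y; squeezing shanks or rings closes an open clamp
- clamp_1_jaw (a joint): opening angle of clamp_1: its other half (ring on +y, jaw on -y) turns about z through the hinge block; the ring swings out to +y. 0 to 0.07 rad: jaws together, ratchet tabs between the rings engaged: ratcheted shut, does not open. Over 0.3 rad: jaws and rings visibly apart: open. Stiff hinge (0.05 N m), stays as left
- clamp_2: steel ring-handled ratchet clamp (haemostat), 1 of 2 alike, 137 mm long, 70 g. Origin: underside of its hinge block, at the centre; x to the jaw tips (at x = +54), z normal to the flat clamp. Grip it at the hinge block (24 mm along x, 16 along y, 9 high), closing along y. At the start it lies on the draining stand's slope, rings down on the lip, x up the slope (an open one turned up to 0.3 rad)
- clamp_2_shanks (a point): point midway along the shanks of clamp_2, 34 mm behind its hinge: two 5 mm round shanks, 7 mm high over the underside, run from the hinge block (ends at x = -12) to the finger rings, 30 mm outside, x = -56 to -86 mm in the clamp frame. Rings span 62 mm when shut, about 95 mm open. The frame belongs to the half with its ring on -y; squeezing shanks or rings closes an open clamp
- clamp_2_jaw (a joint): opening angle of clamp_2: its other half (ring on +y, jaw on -y) turns about z through the hinge block; the ring swings out to +y. 0 to 0.07 rad: jaws together, ratchet tabs between the rings engaged: ratcheted shut, does not open. Over 0.3 rad: jaws and rings visibly apart: open. Stiff hinge (0.05 N m), stays as left
- drain_stand: fixed draining stand: white sheet with ribbed blue pad, 260 mm wide (y), sloping up at 40 degrees toward its +x (away from the robot), 13 mm lip at the low edge, top edge 123 mm high, wire legs. Origin on the bench under its middle. The clamps lie side by side on it, hinges about 115 mm apart and about 70 mm above the bench, only 9 mm proud of the pad: fingers must come square to the slope
- parts_tray: fixed shallow steel dish for clamps that must still be released and cleaned again; inside 108 mm (x) by 168 mm (y), rim 18 mm high, floor 2 mm above the bench. Origin on the bench under its centre
- cassette: fixed open aluminium sterilising cassette, perforated floor, inside 144 mm (x) by 254 mm (y), walls 22 mm high, floor 3 mm above the bench. Origin on the bench under its centre. A row of eleven 8 mm pins, 16 mm apart, sticks out of each long side; the gaps between pins are the notches. Keeper parked at the +y end; free floor from y = -125 to about +80 mm
- keeper (a joint): travel (m) of the keeper, a white bar with a blue strip underneath that bridges the cassette along its x and slides on the long walls; grows toward the cassette's -y. -0.010 to 0.020: parked. Ten notches, every 0.016 from 0.036 to 0.180 (1 mm play). With the release bar down it cannot pass a pin; raised it slides with about 1 N
- keeper_bar (a point): middle of the underside of the keeper's blue strip (120 mm along the cassette's x, 10 mm wide), 13 mm above the cassette floor, so that it passes over a clamp lying flat. In the cassette frame: x = 0, y = 0.104 m minus the keeper's travel, z = 0.016 m
- release (a joint): lift (m) of the release bar on the keeper: 0 down (catch pins between the rack pins, or parked), 0.014 fully up; above 0.008 the catch pins clear the rack. A spring pulls it down with 4 to 6 N; let go between notches it slides into the nearest one and drops to 0
- release_grip (a point): centre of the red grip of the release bar: 76 mm along the cassette's x, 12 mm thick along the cassette's y, 16 mm high, 62 mm above the bench when down. Pinch it across its thickness, raise it 10 to 12 mm and draw the keeper along by it. Below it: a 6 mm wide steel strap, top 41 mm above the bench, and the 16 mm wide keeper bar, top 32 mm
- scissors_1: bystander, loose: blue-handled scissors lying shut, 199 mm long; leave it alone. Origin: centre of its underside
- forceps_a: bystander, loose: steel tweezers lying flat, 129 mm long; leave it alone. Origin: centre of its underside
- petri_1: bystander, loose: clear covered dish, 64 mm across, 16 mm high; leave it alone. Origin: centre of its underside
- syringe_a: bystander, loose: small syringe with a blue end, 140 mm long; leave it alone. Origin: centre of its underside
- tape_1: bystander, loose: roll of tan tape lying flat, 96 mm across, 25 mm high; leave it alone. Origin: centre of its underside

How it is judged (in metres and radians):
At the end, for the whole second after the job is handed in: Shut clamp flat on the dish floor, hinge within 45 x 60 mm of its middle. Open clamp (over 0.15 rad) flat on the cassette floor, lengthwise within 0.6 rad. Keeper bar over its shanks, 10 to 58 mm from the hinge toward the rings, release bar down within 2 mm, in a notch. All at rest (value of joint clamp_2_jaw below 0.1 rad and x of clamp_2 in the frame of parts_tray between -0.045 and 0.045 m and y of clamp_2 in the frame of parts_tray between -0.06 and 0.06 m and z of clamp_2 in the frame of parts_tray below 0.014 m and angle between the z axis of clamp_2 and the z axis of parts_tray, either way round below 0.08 rad and linear speed of each of clamp_2, clamp_1 below 0.02 m/s and value of joint clamp_1_jaw above 0.15 rad and x of clamp_1 in the frame of cassette between -0.06 and 0.06 m and y of clamp_1 in the frame of cassette between -0.115 and 0.115 m and z of clamp_1 in the frame of cassette below 0.014 m and angle between the z axis of clamp_1 and the z axis of cassette, either way round below 0.08 rad and angle between the x axis of clamp_1 and the y axis of cassette, either way round below 0.6 rad and x of keeper_bar in the frame of clamp_1 between -0.058 and -0.01 m and y of keeper_bar in the frame of clamp_1 between -0.06 and 0.06 m and value of joint release below 0.002 m and value of joint keeper above 0.03 m and velocity of joint keeper between -0.01 and 0.01 m/s); the robot touches nothing.
It fails at once if the open clamp is squeezed shut (value of joint clamp_1_jaw below 0.1 rad).
It fails at once if a bystander is moved by more than 30 mm (distance of any of scissors_1, forceps_a, petri_1, syringe_a, tape_1 from where it was at the start of the episode above 0.03 m).
It also fails if it takes over 59 s, if anything falls off the work surface, if the arm or the gripper's body presses on something with over 40 N, if the wrist force passes 120 N, or if a joint passes its speed limit or range.

## Working session

There is one attempt and no reset: what is moved stays moved. The work goes in short steps, Python scripts to look and compute and a shell command to move; the robot and the scene stay as the last step left them, time stands still between calls to the robot, and variables do not carry over. Pictures are saved under pics/ and viewed, and the job is handed in when it is done.

```bash
ls; mkdir -p pics
cat > h.py <<'E'
import numpy as np, cv2
from scipy.spatial.transform import Rotation as R
from cell import manip
def snap(n,tag):
    p=manip.camera(n); cv2.imwrite(f'pics/{tag}.png',p['img'][:,:,::-1]); return p
def camR(p):
    o=np.array(p['orientation'],float)
    return o if o.shape==(3,3) else R.from_euler('xyz',o).as_matrix()
def ray(p,xy):
    K=np.array(p['intrinsics']); d=camR(p)@np.linalg.solve(K,[xy[0],xy[1],1]); return np.array(p['origin'],float),d
def atz(p,xy,z):
    o,d=ray(p,xy); return o+d*(z-o[2])/d[2]
def proj(p,X):
    K=np.array(p['intrinsics']); c=camR(p).T@(np.array(X,float)-p['origin']); q=K@c; return q[:2]/q[2]
def tri(p,a,q,b):
    o1,d1=ray(p,a);o2,d2=ray(q,b);d1/=np.linalg.norm(d1);d2/=np.linalg.norm(d2)
    t=np.linalg.lstsq(np.c_[d1,-d2],o2-o1,rcond=None)[0]
    A=o1+d1*t[0];B=o2+d2*t[1];return (A+B)/2,np.linalg.norm(A-B)
E
python3 - <<'E'
from h import *
s=manip.read_state();print(s)
P={}
for n in('top','side'):
    p=P[n]=snap(n,n+'0');print(n,p['origin'],p['orientation'],p['intrinsics'])
for t in['clamp_1','clamp_1_shanks','drain_stand','parts_tray','cassette','keeper_bar','release_grip','scissors_1','forceps_a','petri_1','syringe_a','tape_1']:
  for n,p in P.items():
    print(t,n,[(np.round(d['xy']),round(d['score'],2)) for d in manip.tip_of(t,p)][:4])
E
```

```text
pics
{'clock': 0.0, 'joints': array([ 1.07740785e+00,  3.00444642e-01,  1.52160248e+00, -1.85235134e-05,
        1.32071350e+00, -6.65819807e-02]), 'qd': array([ 1.72171958e-04, -1.22220748e-03, -2.14018662e-03, -9.92686682e-05,
       -5.30072266e-04, -1.72430826e-03]), 'effort': array([-2.38864442e-05, -5.31807768e+01, -3.52742743e+01,  7.08805863e-02,
        2.43749586e-02, -1.17202417e-04]), 'eef_pos': array([227.56027462, 500.44113892, 226.89178283]), 'eef_rot': array([-1.57196290e+00,  5.98060160e-05, -4.26801937e-01]), 'wrist_force': array([ 0.68312335,  0.48837648, -0.35380184]), 'moment': array([-0.03627792, -0.01889389,  0.02262539]), 'finger_gap': 94.11331351436179}
top [ 321.38435239   45.2725837  1348.90288525] [-2.99569432e+00  2.50909205e-03 -1.58248444e+00] [[562.33807563   0.         325.45344741]
 [  0.         562.33807563 240.94673857]
 [  0.           0.           1.        ]]
side [ 234.89018504 1118.69545197  570.77063926] [-1.98613493  0.02040776 -2.91014608] [[553.11387619   0.         315.78465643]
 [  0.         553.11387619 241.38680201]
 [  0.           
[... 635 characters left out ...]
0.66)]
keeper_bar side [(array([274., 359.]), 0.67)]
release_grip top [(array([180., 249.]), 0.76), (array([253., 175.]), 0.66), (array([350., 187.]), 0.18)]
release_grip side [(array([267., 337.]), 0.77)]
scissors_1 top [(array([355., 294.]), 0.71), (array([481., 241.]), 0.38)]
scissors_1 side [(array([372., 268.]), 0.69), (array([290., 216.]), 0.5)]
forceps_a top [(array([254., 179.]), 0.7), (array([422., 302.]), 0.19)]
forceps_a side [(array([212., 306.]), 0.73)]
petri_1 top [(array([194., 166.]), 0.81)]
petri_1 side [(array([270., 360.]), 0.59)]
syringe_a top []
syringe_a side [(array([378., 320.]), 0.82)]
tape_1 top [(array([424., 303.]), 0.63)]
tape_1 side [(array([385., 240.]), 0.84)]
```

View pics/top0.png

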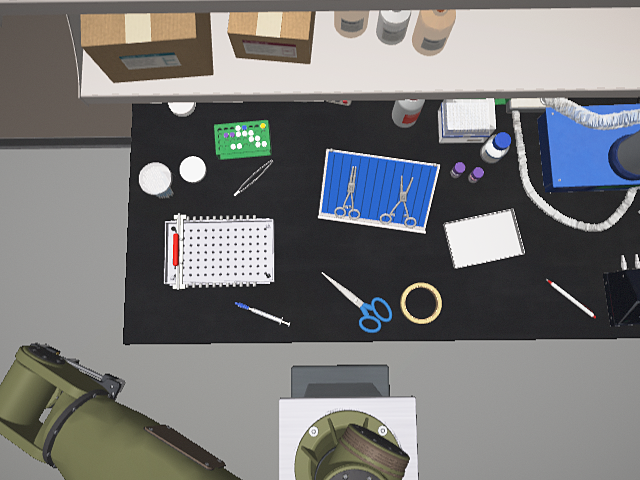

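View pics/side0.png

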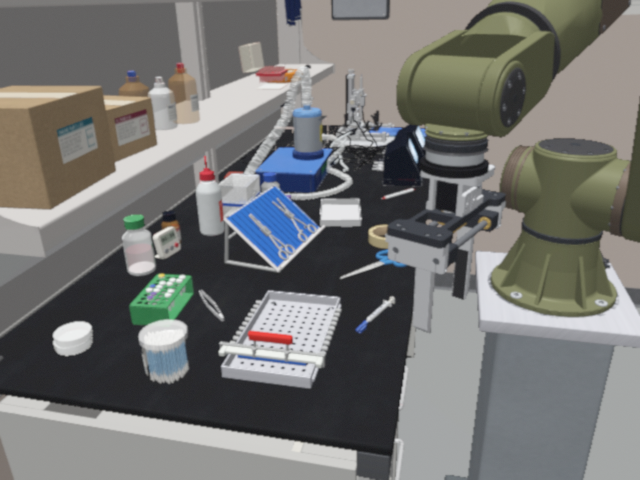

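Run:
```python
import cv2
a=cv2.imread('pics/top0.png');b=cv2.imread('pics/side0.png')
cv2.imwrite('pics/topz.png',cv2.resize(a[150:270,290:450],None,fx=5,fy=5,interpolation=cv2.INTER_CUBIC))
cv2.imwrite('pics/sidez.png',cv2.resize(b[170:290,210:370],None,fx=5,fy=5,interpolation=cv2.INTER_CUBIC))
cv2.imwrite('pics/topc.png',cv2.resize(a[190:310,140:300],None,fx=5,fy=5,interpolation=cv2.INTER_CUBIC))
```

```text
(no output)
```

View pics/topz.png

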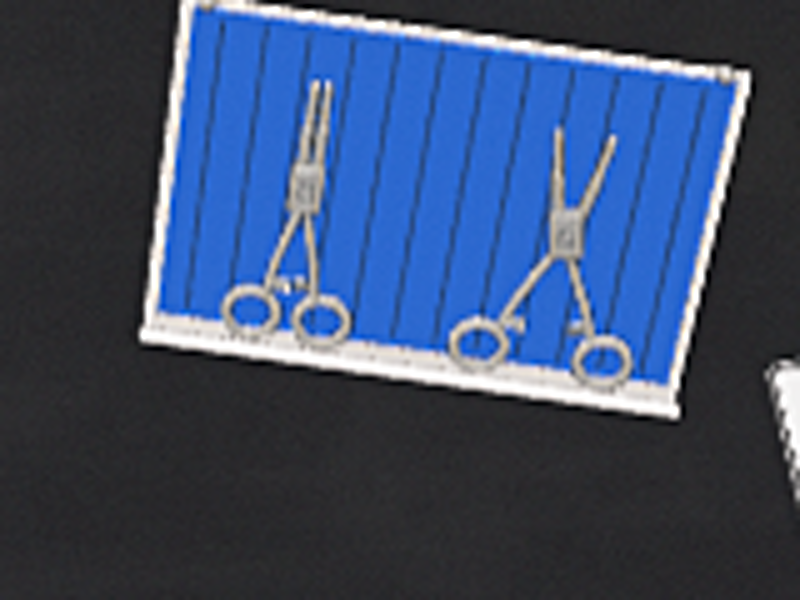

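View pics/sidez.png

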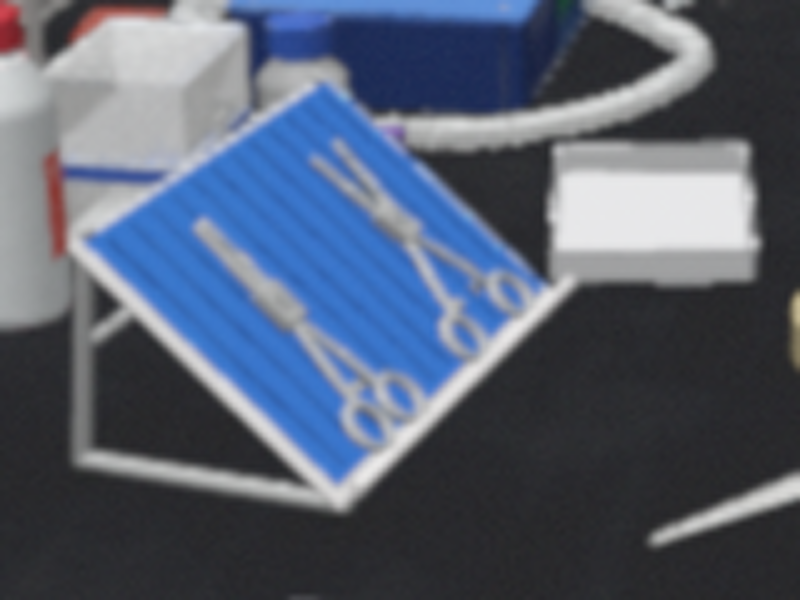

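View pics/topc.png

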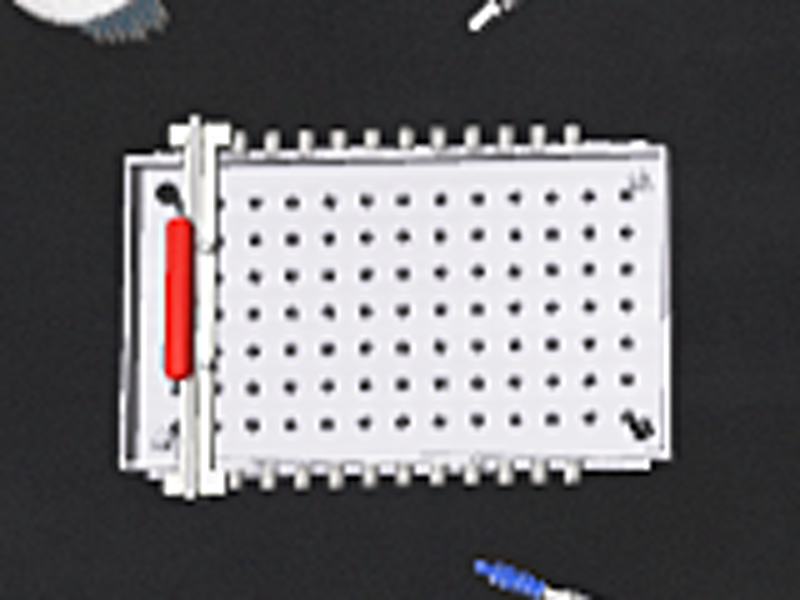

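```bash
cat > m.py <<'E'
from h import *
P={n:manip.camera(n) for n in('top','side')}
t,s=P['top'],P['side']
T=lambda u,v:(290+u/5,150+v/5)
S=lambda u,v:(210+u/5,170+v/5)
pts=dict(TL=(T(190,3),S(78,240)),TR=(T(748,72),S(322,84)),BL=(T(144,336),S(345,503)),BR=(T(678,412),S(574,280)),
 shut_h=(T(305,188),S(277,302)),shut_tip=(T(321,84),S(204,224)),shut_rL=(T(250,311),S(368,420)),shut_rR=(T(321,320),S(398,396)),
 open_h=(T(567,233),S(396,222)),open_tL=(T(559,130),S(318,160)),open_tR=(T(612,138),S(341,143)),open_rL=(T(479,344),S(462,335)),open_rR=(T(601,361),S(511,293)))
X={}
for k,(a,b) in pts.items():
    X[k],e=tri(t,a,s,b);print(k,X[k].round(1),'gap',round(e,1))
e=X['TR']-X['TL'];print('stand yaw top',np.arctan2(-e[0],-e[1])*-1, 'vec',e/np.linalg.norm(e))
e=X['BR']-X['BL'];print('low', e/np.linalg.norm(e))
# cassette & grip & tray & nets
for th in['cassette','parts_tray','release_grip','keeper_bar','clamp_1','clamp_1_shanks','drain_stand']:
    a=manip.tip_of(th,t);b=manip.tip_of(th,s)
    if a and b:
      x,g=tri(t,a[0]['xy'],s,b[0]['xy']);print(th,x.round(1),round(g,1), 'topz',[ (atz(t,d['xy'],{'release_grip':62,'keeper_bar':16}.get(th,0)).round(1)) for d in a[:2]],[ (atz(s,d['xy'],{'release_grip':62,'keeper_bar':16}.get(th,0)).round(1)) for d in b[:2]])
C=lambda u,v:(140+u/5,190+v/5)
for n,uv,z in[('cTL',(125,155),25),('cTR',(667,146),25),('cBR',(670,457),25),('cBL',(122,468),25),('grip0',(178,218),70),('grip1',(178,378),70)]:
    print(n,atz(t,C(*uv),z).round(1))
for n,uv in[('tTL',(445,222)),('tTR',(513,209)),('tBR',(524,252)),('tBL',(454,267))]:print(n,atz(t,uv,18).round(1))
for th in['cassette','parts_tray']:
    m=manip.masks_of(th,t)[0];r=cv2.minAreaRect(np.argwhere(m['pixels'])[:,::-1].astype(np.float32));bx=cv2.boxPoints(r)
    print(th,m['score'],bx.round(),[atz(t,q,20).round(0)[:2] for q in bx])
E
python3 m.py
```

```text
TL [707.9  38.  120.9] gap 0.6
TR [ 672.9 -214.3  114.9] gap 3.4
BL [578.1  62.2  12.5] gap 4.2
BR [ 532.8 -193.5   21.4] gap 2.9
shut_h [633.3 -14.5  74.6] gap 0.3
shut_tip [671.4 -21.5 108.9] gap 3.5
shut_rL [584.   10.7  29.7] gap 0.4
shut_rR [579.6 -23.3  27. ] gap 0.9
open_h [ 610.8 -136.2   70.3] gap 1.1
open_tL [ 649.7 -129.6  103.7] gap 4.0
open_tR [ 645.1 -153.5  104.8] gap 4.5
open_rL [567.3 -98.4  27.4] gap 0.0
open_rR [ 557.4 -156.6   27.2] gap 2.1
stand yaw top -0.137901334492526 vec [-0.13742687 -0.99023424 -0.02345228]
low [-0.17437755 -0.98407411  0.03450537]
cassette [494.9 296.2  -1.7] 2.4 topz [array([495.9, 296.1,   0. ])] [array([492.9, 298.6,   0. ]), array([673. , 222.9,   0. ])]
parts_tray [ 511.  -322.5   10.5] 4.2 topz [array([ 510.4, -325.6,    0. ])] [array([ 518.4, -349.8,    0. ])]
release_grip [495.4 394.4  61.7] 2.6 topz [array([494. , 393.9,  62. ]), array([ 500.3, -309.7,   62. ])] [array([496.6, 394.7,  62. ]), array([358.4, -49.4,  62. ])]
keeper_bar [493.2 392.6  18.9] 1.9 topz [array([494.5, 393.6,  16. ])] [array([493.6, 388.9,  16. ])]
clamp_1 
[... 267 characters left out ...]
. ])]
drain_stand [633.  -76.4  -2.5] 1.2 topz [array([631.8, -76.3,   0. ]), array([378.2, -20.4,   0. ])] [array([631.9, -71.3,   0. ])]
cTL [568.8 429.8  25. ]
cTR [570.1 170.3  25. ]
cBR [421.1 168.6  25. ]
cBL [419.  426.8  25. ]
grip0 [530.6 391.4  70. ]
grip1 [456.5 389.4  70. ]
tTL [ 559.5 -241.4   18. ]
tTR [ 589.3 -406.6   18. ]
tBR [ 484.6 -426.5   18. ]
tBL [ 450.8 -258.2   18. ]
cassette 0.97 [[164. 214.]
 [275. 214.]
 [275. 288.]
 [164. 288.]] [array([587., 434.]), array([584., 167.]), array([406., 167.]), array([409., 429.])]
parts_tray 0.49 [[334. 166.]
 [359. 166.]
 [359. 218.]
 [334. 218.]] [array([701.,  23.]), array([700., -38.]), array([571., -35.]), array([572.,  25.])]
```

Run:
```python
import cv2
a=cv2.imread('pics/top0.png')
b=cv2.imread('pics/side0.png')
cv2.imwrite('pics/tray.png',cv2.resize(a[195:285,430:540],None,fx=6,fy=6,interpolation=cv2.INTER_CUBIC))
cv2.imwrite('pics/cass_s.png',cv2.resize(b[280:390,210:360],None,fx=5,fy=5,interpolation=cv2.INTER_CUBIC))
```

```text
(no output)
```

View pics/tray.png

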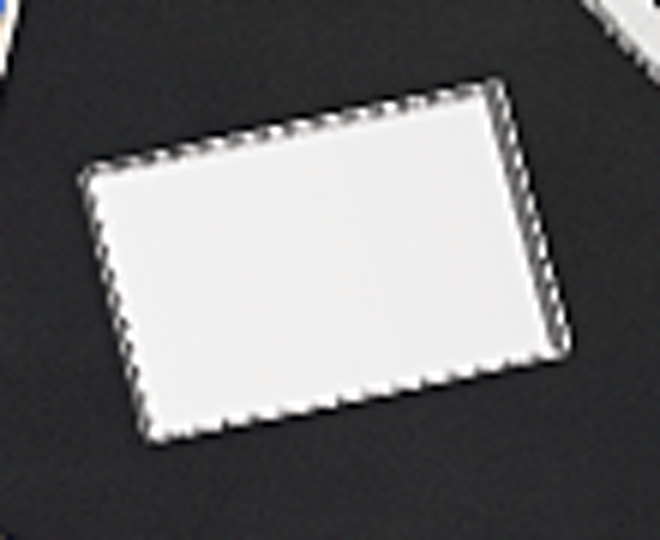

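View pics/cass_s.png

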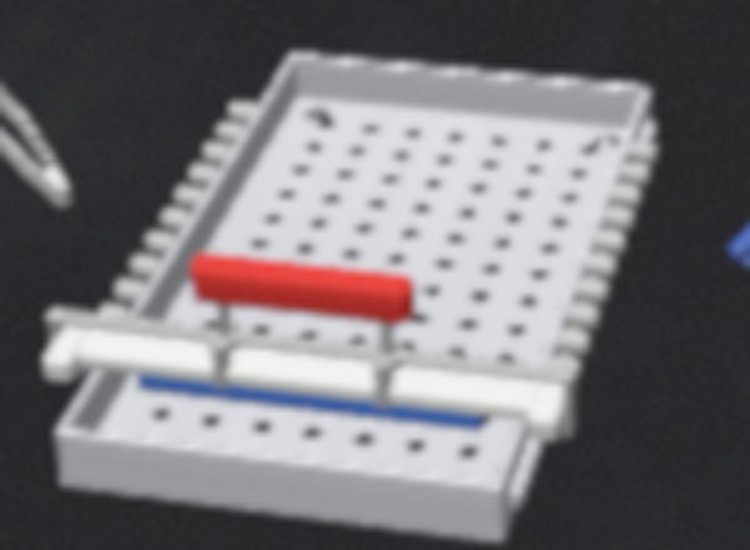

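```bash
cat > g.py <<'E'
from h import *
ps=-0.16; A=np.radians(40)
u=np.array([np.cos(A)*np.cos(ps),np.cos(A)*np.sin(ps),np.sin(A)]);v=np.array([-np.sin(ps),np.cos(ps),0]);n=np.cross(u,v)
def slopeR(th=0.0):
    x=u*np.cos(th)+v*np.sin(th);z=np.cross(x,-n);return np.c_[x,-n,z]
def downR(yaw): return R.from_euler('xyz',[-np.pi/2,0,yaw]).as_matrix()
def go(pos,Rg,cur=None):
    s=manip.read_state()
    p,Rc=(s['eef_pos'],R.from_euler('xyz',s['eef_rot']).as_matrix()) if cur is None else cur
    sh=Rc.T@(np.array(pos)-p);rv=np.degrees(R.from_matrix(Rc.T@Rg).as_rotvec())
    print('shift',sh.round(1),'rot',rv.round(2),'dist',np.linalg.norm(sh).round(),'ang',np.linalg.norm(rv).round(1))
    return np.array(pos),Rg
HS=np.array([633.3,-14.5,74.6]);HO=np.array([610.8,-136.2,70.3])
CAS=np.array([495,298.,0]);DISH=np.array([518,-330.,0])
E
python3 - <<'E'
from g import *
X=dict(TL=[707.9,38,120.9],TR=[672.9,-214.3,114.9],BL=[578.1,62.2,12.5],BR=[532.8,-193.5,21.4],hs=HS,ts=[671.4,-21.5,108.9],rl=[584,10.7,29.7],rr=[579.6,-23.3,27],ho=HO,orl=[567.3,-98.4,27.4],orr=[557.4,-156.6,27.2],otl=[649.7,-129.6,103.7])
for k,x in X.items(): print(k,(np.array(x)@n).round(1),(np.array(x)@u).round(1),(np.array(x)@v).round(1))
c=go(HS+80*n,slopeR())
E
```

```text
TL -352.7 608.4 150.3
TR -360.9 608.9 -104.4
BL -350.9 437.6 153.5
BR -341.5 440.3 -106.1
hs -346.2 528.7 86.6
ts -344.8 580.4 85.7
rl -346.7 459.4 103.6
rr -349.5 458.5 69.3
ho -347.7 523.7 -37.1
orl -349.1 458.6 -6.8
orr -348.9 458.1 -65.8
otl -346.1 573.8 -24.4
shift [ 532.9   91.6 -314.6] rot [  5.34 -14.66 -39.76] dist 626.0 ang 42.7
```

```bash
python3 -m jog '[40,5,-24,0.4,-1,-3, 80,12,-48,0.8,-2.2,-6, 114,18,-67,1.2,-3.2,-9, 148,24,-86,1.5,-4,-11, 182,30,-106,1.8,-5,-14, 216,36,-126,2.2,-6,-16, 250,42,-146,2.5,-7,-19, 284,48,-166,2.8,-7.8,-21, 318,54,-186,3.2,-8.8,-24, 352,60,-206,3.5,-9.7,-26]' 40 15
python3 - <<'E'
from g import *
print(manip.read_state()['joints'])
c=go(HS+80*n,slopeR())
E
```

```text
clock: 3.03
eef_pos: [463.4, 165.8, 167.5]
eef_rot: [-1.548, -0.46, -0.259]
wrist_force: [0.8, 0.7, -1.4]
finger_gap: 40.2
[ 0.39646987  0.07053044  2.01018052 -0.39562885  0.71251986 -0.66532929]
shift [ 128.6   95.8 -138.2] rot [  1.78  -4.9  -13.58] dist 212.0 ang 14.5
```

```bash
python3 -m jog '[20,14,-21,0.3,-0.8,-2, 42,31,-45,0.6,-1.6,-4.5, 65,48,-70,0.9,-2.5,-7, 87,65,-94,1.2,-3.3,-9, 110,82,-118,1.5,-4.2,-11.5, 128.6,95.8,-138.2,1.78,-4.9,-13.6, 128.6,95.8,-138.2,1.78,-4.9,-13.6]'
python3 - <<'E'
from g import *
print(manip.read_state()['joints'])
p=snap('top','t1');q=snap('side','s1')
c=go(HS+16*n,slopeR())
for x in p,q:
  for d in (0,):
    s=manip.read_state();print(proj(x,s['eef_pos']+22*R.from_euler('xyz',s['eef_rot']).as_matrix()[:,1]))
a=p['img'][130:250,270:430];b=q['img'][150:270,200:360]
cv2.imwrite('pics/z1.png',cv2.resize(np.hstack([a,b])[:,:,::-1],None,fx=2.5,fy=2.5,interpolation=cv2.INTER_CUBIC))
E
```

```text
clock: 3.62
eef_pos: [582.7, -8.6, 134.0]
eef_rot: [-1.571, -0.696, -0.164]
wrist_force: [-0.1, 0.2, -0.5]
finger_gap: 40.1
[-0.04500222  0.23311325  2.00513154 -0.35139767  0.22398529 -1.13616319]
shift [ 1.8 64.  -0.4] rot [ 0.09 -0.17 -0.23] dist 64.0 ang 0.3
[349.17885407 199.49745941]
[279.35290768 215.16000277]
```

View pics/z1.png

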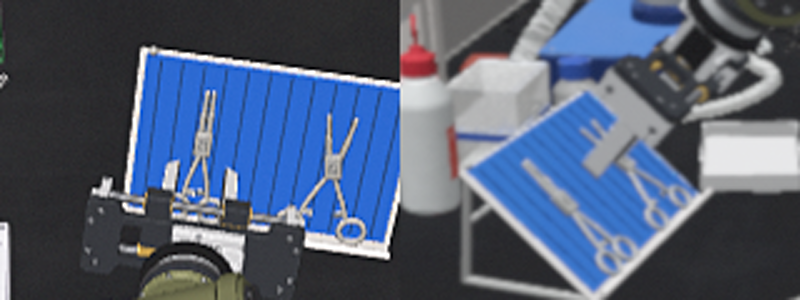

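```bash
python3 -m jog '[1,16,0,0,0,0, 1.8,32,-0.4,0,0,0, 1.8,44,-0.4,0,0,0, 1.8,54,-0.4,0,0,0, 1.8,60,-0.4,0,0,0, 1.8,64,-0.4,0,0,0, 1.8,64,-0.4,0,0,0]'
python3 - <<'E'
from g import *
p=snap('top','t2');q=snap('side','s2')
c=go(HS+16*n,slopeR());s=manip.read_state();Rc=R.from_euler('xyz',s['eef_rot']).as_matrix()
print('tip n', (s['eef_pos']+22*Rc[:,1])@n+356.5)
a=p['img'][130:250,270:430];b=q['img'][150:270,200:360]
cv2.imwrite('pics/z2.png',cv2.resize(np.hstack([a,b])[:,:,::-1],None,fx=2.5,fy=2.5,interpolation=cv2.INTER_CUBIC))
E
```

```text
clock: 4.3
eef_pos: [623.4, -11.3, 87.2]
eef_rot: [-1.57, -0.695, -0.161]
wrist_force: [0.1, -0.1, -0.2]
finger_gap: 39.7
shift [-0.6  0.7 -1.3] rot [ 0.   -0.05 -0.14] dist 2.0 ang 0.2
tip n 5.032203172145614
```

View pics/z2.png

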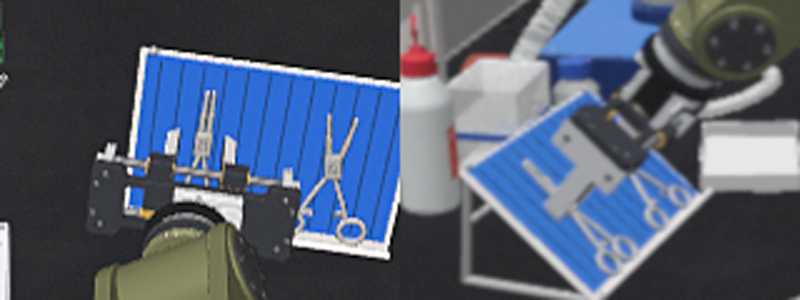

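```bash
python3 -m jog '[-0.6,1.5,-1.3,0,0,0, -0.6,2.8,-1.3,0,0,0, -0.6,2.8,-1.3,0,0,0]'; python3 -m jog '[0,0,0,0,0,0, 0,0,0,0,0,0, 0,0,0,0,0,0, 0,0,0,0,0,0, 0,0,0,0,0,0]' 4 20; python3 -m jog '[0,-8,0,0,0,0, 0,-20,0,0,0,0, 0,-40,0,0,0,0, 0,-70,0,0,0,0, 0,-70,0,0,0,0]';python3 - <<'E'
from g import *
p=snap('top','t3');q=snap('side','s3')
a=p['img'][130:250,270:430];b=q['img'][120:240,200:360]
cv2.imwrite('pics/z3.png',cv2.resize(np.hstack([a,b])[:,:,::-1],None,fx=2.5,fy=2.5,interpolation=cv2.INTER_CUBIC))
E
```

```text
clock: 4.65
eef_pos: [624.0, -13.0, 86.4]
eef_rot: [-1.57, -0.697, -0.161]
wrist_force: [-30.0, 7.3, 27.7]
finger_gap: 39.9
clock: 5.07
eef_pos: [624.8, -13.3, 87.2]
eef_rot: [-1.57, -0.699, -0.162]
wrist_force: [-24.0, 3.2, 25.3]
finger_gap: 15.8
clock: 5.48
eef_pos: [579.2, -5.9, 142.1]
eef_rot: [-1.569, -0.699, -0.162]
wrist_force: [-0.3, 0.1, 0.0]
finger_gap: 15.8
```

View pics/z3.png

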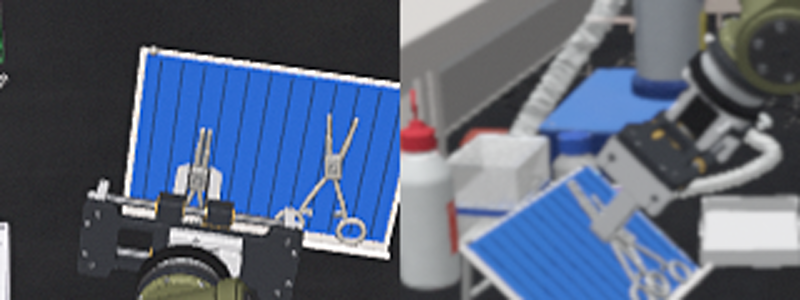

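Run:
```python
from g import *
print('pad n', (np.array([624.8,-13.3,87.2])-22*n)@n)
yd=.165
H=DISH+np.array([np.sin(yd)*16,-np.cos(yd)*16,0])
Rg=downR(-np.pi/2+yd)
s=manip.read_state();R0=R.from_euler('xyz',s['eef_rot'])
rv=(R0.inv()*R.from_matrix(Rg)).as_rotvec()
Rm=(R0*R.from_rotvec(rv*.6)).as_matrix()
c=go([540,-180,230],Rm)
c=go(H+[0,0,130],Rg,c)
```

```text
pad n -353.0469484588385
shift [  49.1  -77.1 -177.8] rot [-14.91  40.94  20.73] dist 200.0 ang 48.2
shift [  91.2  115.7 -127.1] rot [-9.94 27.29 13.82] dist 195.0 ang 32.2
```

```bash
python3 -m jog '[5,-20,-10,-1.5,4,2, 12,-45,-25,-3.5,9.5,5, 22,-65,-50,-5.5,15,7.5, 29,-75,-80,-7.5,20.5,10, 36,-77,-110,-9.5,26,13, 42,-77,-140,-11.5,31.5,16, 46,-77,-160,-13.5,37,18.7, 49,-77,-178,-14.9,40.9,20.7, 49,-77,-178,-14.9,40.9,20.7]'
python3 - <<'E'
from g import *
print(manip.read_state()['joints'])
yd=.165
H=DISH+np.array([np.sin(yd)*16,-np.cos(yd)*16,0])
Rg=downR(-np.pi/2+yd)
c=go(H+[0,0,90],Rg)
E
```

```text
clock: 6.33
eef_pos: [540.7, -183.5, 228.2]
eef_rot: [-1.461, -0.27, -0.947]
wrist_force: [0.2, 0.3, -1.1]
finger_gap: 15.8
[-0.36821609  0.20097731  1.66768248 -0.06352971  0.98792711 -0.97921155]
shift [  78.9  152.  -128.5] rot [-9.7  26.93 13.73] dist 214.0 ang 31.7
```

```bash
python3 -m jog '[14,5,-25,-1.6,4.5,2.3, 28,15,-52,-3.2,9,4.6, 42,35,-80,-5,14,7, 55,60,-100,-6.7,18.6,9.4, 66,90,-116,-8.5,23.5,12, 74,120,-126,-9.7,26.9,13.7, 79,152,-128.5,-9.7,26.9,13.7, 79,152,-128.5,-9.7,26.9,13.7]'
python3 - <<'E'
from g import *
p=snap('top','t4');q=snap('side','s4')
yd=.165
H=DISH+np.array([np.sin(yd)*16,-np.cos(yd)*16,0])
Rg=downR(-np.pi/2+yd)
c=go(H+[0,0,27],Rg)
a=p['img'][180:300,410:570];b=q['img'][120:240,260:420]
cv2.imwrite('pics/z4.png',cv2.resize(np.hstack([a,b])[:,:,::-1],None,fx=2.5,fy=2.5,interpolation=cv2.INTER_CUBIC))
E
```

```text
clock: 7.0
eef_pos: [519.9, -342.8, 82.8]
eef_rot: [-1.576, 0.004, -1.399]
wrist_force: [-1.7, 0.8, -1.6]
finger_gap: 15.7
shift [ 3.4 62.2 -1.2] rot [0.01 0.49 0.02] dist 62.0 ang 0.5
```

View pics/z4.png

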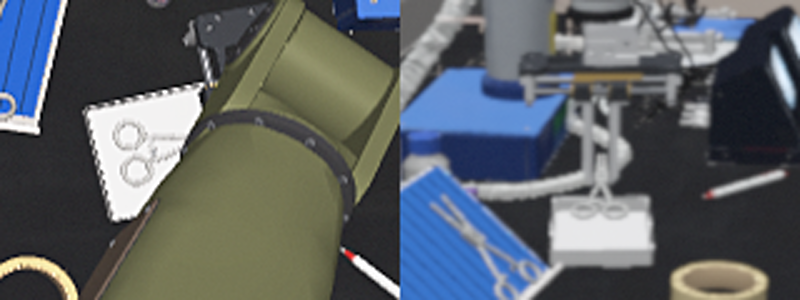

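```bash
python3 -m jog '[1,20,-0.4,0,0.2,0, 3,40,-1.2,0,0.5,0, 3.4,50,-1.2,0,0.5,0, 3.4,58,-1.2,0,0.5,0, 3.4,61,-1.2,0,0.5,0, 3.4,61,-1.2,0,0.5,0]'
python3 - <<'E'
from g import *
p=snap('top','t5');q=snap('side','s5')
a=p['img'][180:300,410:570];b=q['img'][150:270,260:420]
cv2.imwrite('pics/z5.png',cv2.resize(np.hstack([a,b])[:,:,::-1],None,fx=2.5,fy=2.5,interpolation=cv2.INTER_CUBIC))
E
```

```text
clock: 7.6
eef_pos: [521.5, -346.3, 30.6]
eef_rot: [-1.568, -0.003, -1.406]
wrist_force: [0.1, 0.2, 0.7]
finger_gap: 15.6
```

View pics/z5.png

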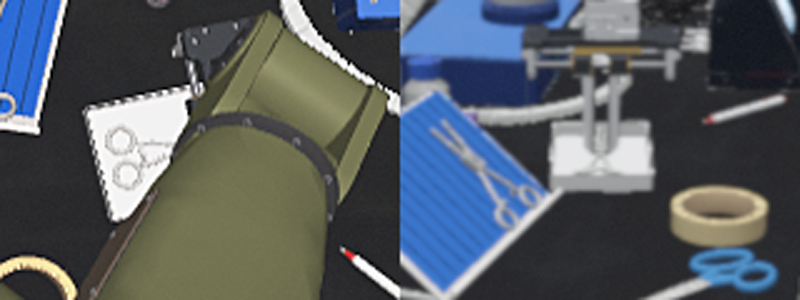

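```bash
python3 -m jog '[0,3,0,0,0,0, 0,5,0,0,0,0, 0,6,0,0,0,0, 0,6,0,0,0,0]'; python3 -m jog '[0,1,0,0,0,0, 0,2,0,0,0,0, 0,2,0,0,0,0]'
```

```text
clock: 8.03
eef_pos: [521.3, -346.6, 23.9]
eef_rot: [-1.568, -0.002, -1.407]
wrist_force: [0.8, -0.7, 1.8]
finger_gap: 16.1
clock: 8.28
eef_pos: [521.4, -346.7, 23.7]
eef_rot: [-1.568, -0.002, -1.407]
wrist_force: [-7.6, 4.3, 19.1]
finger_gap: 15.6
```

Contact with the floor. Release with a small opening, then rise.

```bash
python3 -m jog '[0,-2,0,0,0,0, 0,-2,0,0,0,0, 0,-2,0,0,0,0, 0,-2,0,0,0,0]' 36 15; python3 -m jog '[0,-20,0,0,0,0, 0,-50,0,0,0,0, 0,-90,0,0,0,0, 0,-130,0,0,0,0, 0,-130,0,0,0,0]'
python3 - <<'E'
from g import *
q=snap('side','s6')
b=q['img'][150:270,260:420]
cv2.imwrite('pics/z6.png',cv2.resize(b[:,:,::-1],None,fx=4,fy=4,interpolation=cv2.INTER_CUBIC))
print(manip.read_state()['joints'])
th=.19; Rg=slopeR(th)
k=(-353+9)-HO@n; G=HO+k*n; print('hinge top adj',G,k)
c=go([570,-200,260],Rg)
go(G+90*n,Rg,c); go(G+90*n,Rg)
E
```

```text
clock: 8.62
eef_pos: [521.4, -346.5, 23.9]
eef_rot: [-1.568, -0.002, -1.407]
wrist_force: [1.3, -0.2, 1.8]
finger_gap: 35.5
clock: 9.03
eef_pos: [522.9, -347.8, 161.9]
eef_rot: [-1.561, -0.01, -1.407]
wrist_force: [0.6, -0.4, 1.7]
finger_gap: 35.9
[-6.45323611e-01  5.24693582e-01  1.37122075e+00  1.89742240e-04
  1.23592804e+00 -8.09432030e-01]
hinge top adj [ 608.45528077 -135.82161048   73.13048049] 3.6949298635727814
shift [-136.7 -102.4   72. ] rot [ 21.89 -78.71 -36.98] dist 185.0 ang 89.7
shift [-84.   71.   86.9] rot [0. 0. 0.] dist 140.0 ang 0.0
shift [-213.    14.9   64.8] rot [ 21.89 -78.71 -36.98] dist 223.0 ang 89.7
```

View pics/z6.png

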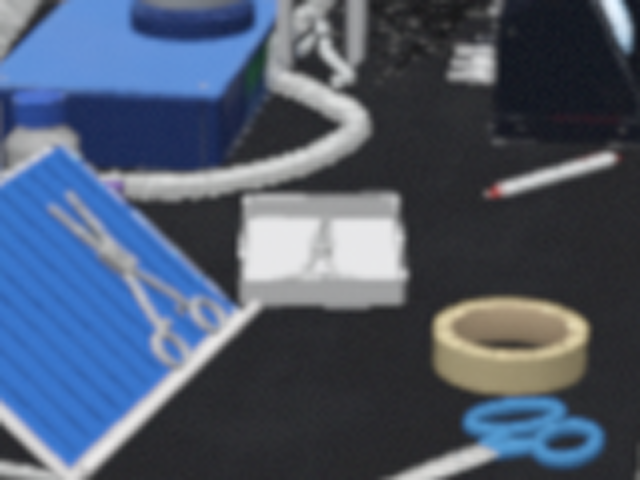

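```bash
python3 -m jog '[-10,-15,6,1.7,-6.1,-2.9, -25,-35,14,3.4,-12.2,-5.8, -40,-55,24,5.1,-18.4,-8.6, -58,-70,34,6.8,-24.5,-11.5, -76,-85,44,8.5,-30.6,-14.4, -94,-98,54,10.2,-36.7,-17.3, -110,-102,62,11.9,-43,-20.2, -125,-102,68,13.6,-49.1,-23, -137,-102,72,15.3,-55.2,-25.9, -145,-95,72,17,-61.3,-28.8]' 36 15
python3 - <<'E'
from g import *
print(manip.read_state()['joints'])
p=snap('top','t6')
a=p['img'][150:270,410:570]
cv2.imwrite('pics/z7.png',cv2.resize(a[:,:,::-1],None,fx=4,fy=4,interpolation=cv2.INTER_CUBIC))
th=.19; Rg=slopeR(th)
k=(-353+9)-HO@n; G=HO+k*n
go(G+80*n,Rg)
E
```

```text
clock: 9.92
eef_pos: [568.4, -190.0, 248.7]
eef_rot: [-1.584, -0.561, -0.297]
wrist_force: [1.0, -0.6, 0.4]
finger_gap: 35.9
[-0.40109126  0.12998022  1.76810458  0.06615318  0.68477229 -1.71047981]
shift [-81.1  79.4  57.9] rot [  4.45 -16.58  -8.45] dist 127.0 ang 19.1
```

View pics/z7.png

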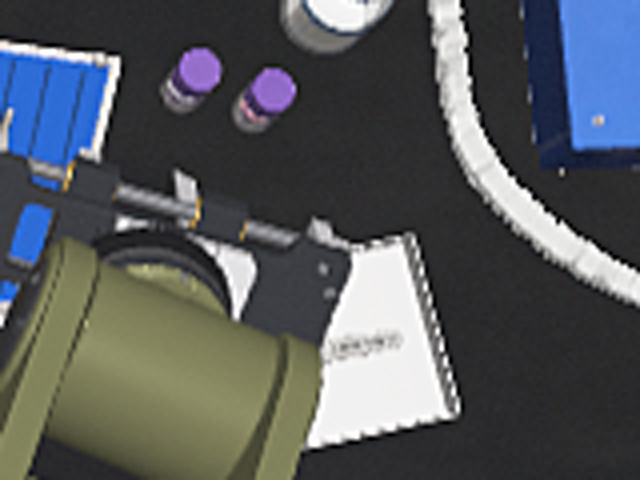

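```bash
python3 -m jog '[-20,8,14,1.1,-4.1,-2.1, -42,20,30,2.2,-8.3,-4.2, -62,40,45,3.3,-12.4,-6.3, -75,60,54,4.45,-16.6,-8.45, -81,79.4,58,4.45,-16.6,-8.45, -81,79.4,58,4.45,-16.6,-8.45]' 36 15
python3 - <<'E'
from g import *
print(manip.read_state()['joints'])
p=snap('top','t7');q=snap('side','s7')
a=p['img'][130:250,310:470];b=q['img'][130:250,220:380]
cv2.imwrite('pics/z8.png',cv2.resize(np.hstack([a,b])[:,:,::-1],None,fx=2.5,fy=2.5,interpolation=cv2.INTER_CUBIC))
th=.19; Rg=slopeR(th)
k=(-353+9)-HO@n; G=HO+k*n
go(G+14*n,Rg)
s=manip.read_state();Rc=R.from_euler('xyz',s['eef_rot']).as_matrix()
print((Rc.T@(G-s['eef_pos'])).round(1))
E
```

```text
clock: 10.47
eef_pos: [558.2, -128.0, 132.5]
eef_rot: [-1.715, -0.676, 0.062]
wrist_force: [-0.5, 0.3, -0.7]
finger_gap: 36.1
[-0.33601935  0.21256232  2.03258275  0.46787629  0.24001278 -2.33587243]
shift [-3.  66.7  1.9] rot [ 0.24 -1.04 -0.3 ] dist 67.0 ang 1.1
[-3.  80.7  1.9]
```

View pics/z8.png

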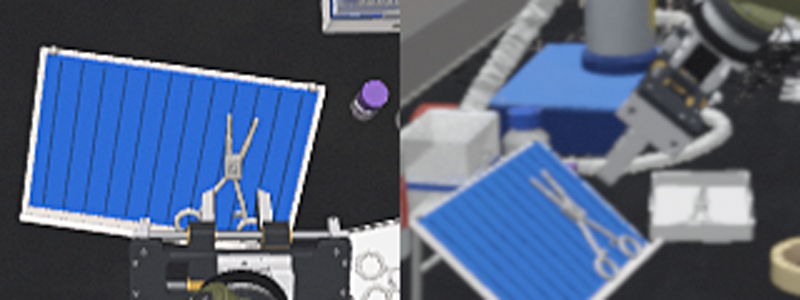

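```bash
python3 -m jog '[-1,16,1,0.1,-0.5,-0.1, -2,32,1.9,0.2,-1,-0.3, -3,46,1.9,0.2,-1,-0.3, -3,56,1.9,0.2,-1,-0.3, -3,60,1.9,0.2,-1,-0.3, -3,60,1.9,0.2,-1,-0.3]'
python3 - <<'E'
from g import *
p=snap('top','t8');q=snap('side','s8')
a=p['img'][140:240,320:430];b=q['img'][150:250,230:340]
cv2.imwrite('pics/z9.png',cv2.resize(np.hstack([a,b])[:,:,::-1],None,fx=3.6,fy=3.6,interpolation=cv2.INTER_CUBIC))
th=.19; Rg=slopeR(th)
k=(-353+9)-HO@n; G=HO+k*n
go(G+14*n,Rg)
E
```

```text
clock: 11.07
eef_pos: [597.2, -133.0, 91.9]
eef_rot: [-1.732, -0.684, 0.087]
wrist_force: [0.1, 0.6, -0.2]
finger_gap: 35.9
shift [-3.2  8.4 -0.3] rot [0.21 0.07 0.08] dist 9.0 ang 0.2
```

View pics/z9.png

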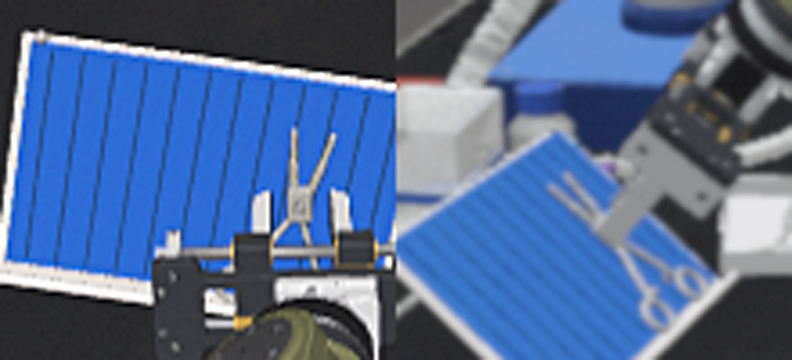

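```bash
python3 -m jog '[-2,3,0,0.2,0,0, -3,6,0,0.2,0,0, -3,8,0,0.2,0,0, -3,8,0,0.2,0,0]'; python3 -m jog '[0,0.5,0,0,0,0, 0,1,0,0,0,0]'
python3 - <<'E'
from g import *
p=snap('top','t9')
a=p['img'][140:240,340:450]
cv2.imwrite('pics/z10.png',cv2.resize(a[:,:,::-1],None,fx=5,fy=5,interpolation=cv2.INTER_CUBIC))
k=(-353+9)-HO@n; G=HO+k*n
go(G+14*n,slopeR(.19))
E
```

```text
clock: 11.5
eef_pos: [600.5, -132.5, 84.7]
eef_rot: [-1.731, -0.679, 0.087]
wrist_force: [0.3, -0.3, -0.4]
finger_gap: 36.1
clock: 11.67
eef_pos: [601.1, -132.6, 84.2]
eef_rot: [-1.731, -0.679, 0.087]
wrist_force: [0.5, 0.2, -0.4]
finger_gap: 36.0
shift [-1.5 -0.6 -1.8] rot [ 0.17  0.07 -0.25] dist 2.0 ang 0.3
```

View pics/z10.png

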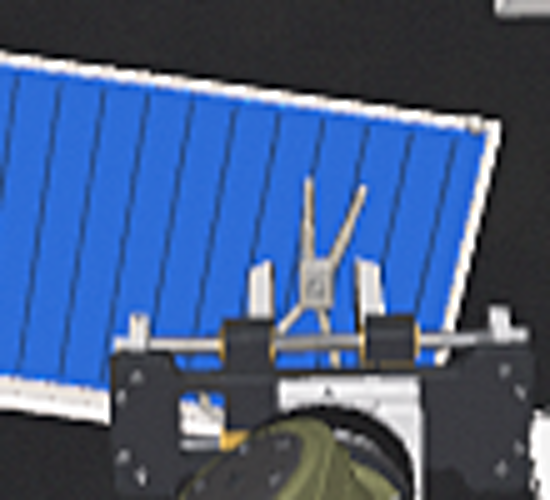

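```bash
python3 -m jog '[-1,0.5,-1,0,0,0, -1,0.5,-1,0,0,0, -1,0.5,-1,0,0,0, -1,0.5,-1,0,0,0, -1,0.5,-1,0,0,0]' 4 15
python3 - <<'E'
from g import *
p=snap('top','t10')
a=p['img'][140:240,340:450]
cv2.imwrite('pics/z11.png',cv2.resize(a[:,:,::-1],None,fx=5,fy=5,interpolation=cv2.INTER_CUBIC))
E
```

```text
clock: 12.13
eef_pos: [600.9, -133.4, 83.7]
eef_rot: [-1.732, -0.678, 0.086]
wrist_force: [-0.1, -0.2, 0.6]
finger_gap: 15.7
```

View pics/z11.png

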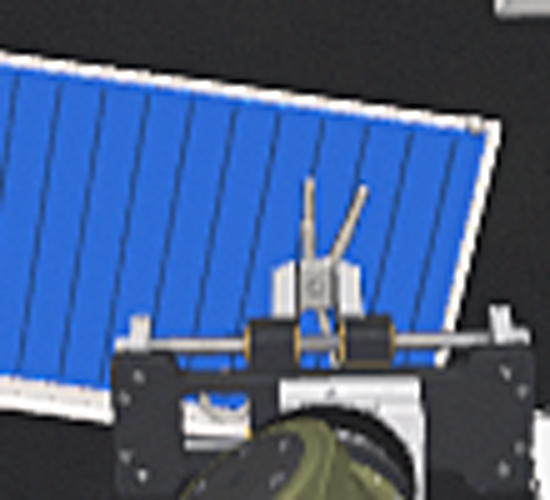

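```bash
python3 -m jog '[0,-8,0,0,0,0, 0,-20,0,0,0,0, 0,-36,0,0,0,0, 0,-55,0,0,0,0, 0,-75,0,0,0,0, 0,-90,0,0,0,0]'
python3 - <<'E'
from g import *
print(manip.read_state()['joints'])
p=snap('top','t11');q=snap('side','s11')
a=p['img'][130:250,310:470];b=q['img'][130:250,220:380]
cv2.imwrite('pics/z12.png',cv2.resize(np.hstack([a,b])[:,:,::-1],None,fx=2.5,fy=2.5,interpolation=cv2.INTER_CUBIC))
yc=.015
H=CAS+np.array([np.sin(yc)*40,-np.cos(yc)*40,0])
Rg=downR(-np.pi/2+yc+.2)
s=manip.read_state();R0=R.from_euler('xyz',s['eef_rot'])
rv=(R0.inv()*R.from_matrix(Rg)).as_rotvec()
Rm=(R0*R.from_rotvec(rv*.6)).as_matrix()
c=go([520,70,240],Rm)
c=go(H+[0,0,130],Rg,c)
E
```

```text
clock: 12.68
eef_pos: [543.4, -123.7, 153.7]
eef_rot: [-1.732, -0.678, 0.086]
wrist_force: [0.0, -0.6, -1.3]
finger_gap: 15.9
[-0.33821149  0.13996682  2.05976094  0.40808058  0.27730757 -2.29359223]
shift [  48.2 -101.4  181.2] rot [-12.3   45.56  22.77] dist 213.0 ang 52.4
shift [-180.3   68.4  104.1] rot [-8.2  30.37 15.18] dist 219.0 ang 34.9
```

View pics/z12.png

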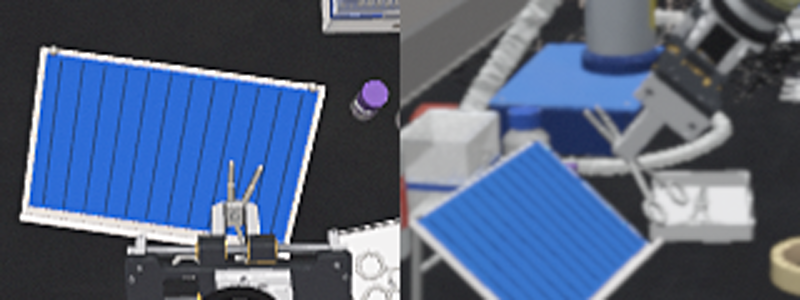

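Held, still open. Moving to above the cassette.

```bash
python3 -m jog '[5,-20,10,-1.3,4.8,2.4, 12,-42,28,-2.7,10,5, 20,-62,50,-4.2,15.5,7.7, 27,-78,76,-5.7,21,10.5, 33,-90,102,-7.2,26.7,13.3, 39,-97,128,-8.7,32.3,16.1, 44,-101,154,-10.2,37.9,19, 48,-101,181,-12.3,45.6,22.8, 48,-101,181,-12.3,45.6,22.8]'
python3 - <<'E'
from g import *
print(manip.read_state()['joints'])
yc=.015
H=CAS+np.array([np.sin(yc)*40,-np.cos(yc)*40,0])
Rg=downR(-np.pi/2+yc+.2)
c=go(H+[0,0,110],Rg)
E
```

```text
clock: 13.53
eef_pos: [520.5, 71.9, 238.0]
eef_rot: [-1.511, -0.393, -0.619]
wrist_force: [0.3, -1.5, -1.2]
finger_gap: 15.8
[ 0.17693371  0.08188657  1.80187924 -0.28726814  0.95323164 -0.65603334]
shift [-167.4   77.3  132.8] rot [-11.53  42.34  20.23] dist 227.0 ang 48.3
```

```bash
python3 -m jog '[-20,2,16,-1.4,5.2,2.5, -44,8,36,-3,10.8,5.2, -70,16,58,-4.5,16.4,7.9, -95,26,80,-6,22,10.6, -118,38,100,-7.5,27.6,13.3, -140,52,116,-9,33.2,15.9, -158,66,128,-10.5,38.8,18.6, -167,77,133,-11.5,42.3,20.2, -167,77,133,-11.5,42.3,20.2, -167,77,133,-11.5,42.3,20.2]'
python3 - <<'E'
from g import *
print(manip.read_state()['joints'])
p=snap('top','t12');q=snap('side','s12')
a=p['img'][190:310,150:310];b=q['img'][240:400,200:360]
cv2.imwrite('pics/z13.png',cv2.resize(a[:,:,::-1],None,fx=4,fy=4,interpolation=cv2.INTER_CUBIC))
cv2.imwrite('pics/z14.png',cv2.resize(b[:,:,::-1],None,fx=3.5,fy=3.5,interpolation=cv2.INTER_CUBIC))
yc=.015
H=CAS+np.array([np.sin(yc)*40,-np.cos(yc)*40,0])
Rg=downR(-np.pi/2+yc+.2)
c=go(H+[0,0,30],Rg)
E
```

```text
clock: 14.37
eef_pos: [495.5, 255.4, 109.0]
eef_rot: [-1.571, -0.003, -1.349]
wrist_force: [-1.2, -0.3, -0.6]
finger_gap: 15.8
[ 0.41152523  0.44109436  1.62096725 -0.00307798  1.07998446  0.19096189]
shift [-2.9 80.7  0.1] rot [-0.17  0.37  0.14] dist 81.0 ang 0.4
```

View pics/z13.png

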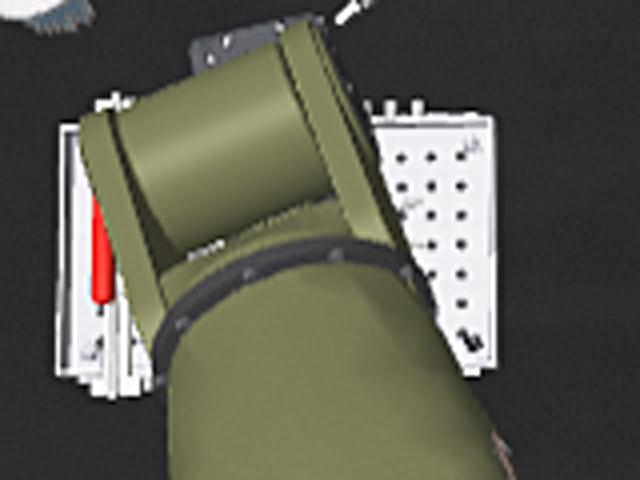

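View pics/z14.png

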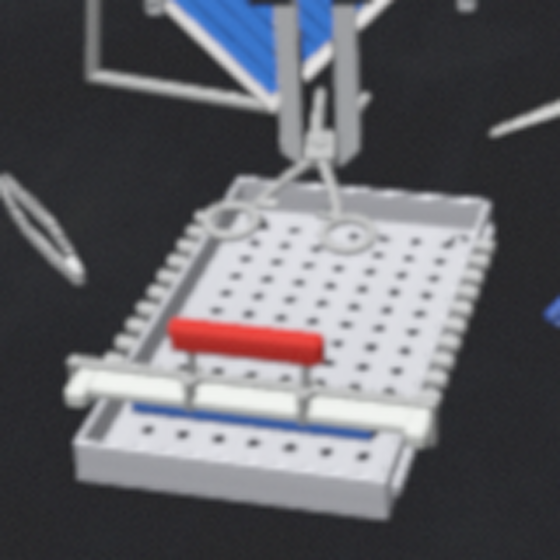

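```bash
python3 -m jog '[-1,20,0,0,0,0, -2,40,0,-0.2,0.4,0.1, -3,58,0,-0.2,0.4,0.1, -3,70,0,-0.2,0.4,0.1, -3,76,0,-0.2,0.4,0.1, -3,76,0,-0.2,0.4,0.1]'
python3 - <<'E'
from g import *
q=snap('side','s13')
b=q['img'][260:390,200:360]
cv2.imwrite('pics/z15.png',cv2.resize(b[:,:,::-1],None,fx=4,fy=4,interpolation=cv2.INTER_CUBIC))
E
```

```text
clock: 14.97
eef_pos: [494.9, 258.1, 33.9]
eef_rot: [-1.573, -0.001, -1.358]
wrist_force: [-0.0, -0.2, -0.1]
finger_gap: 15.5
```

View pics/z15.png

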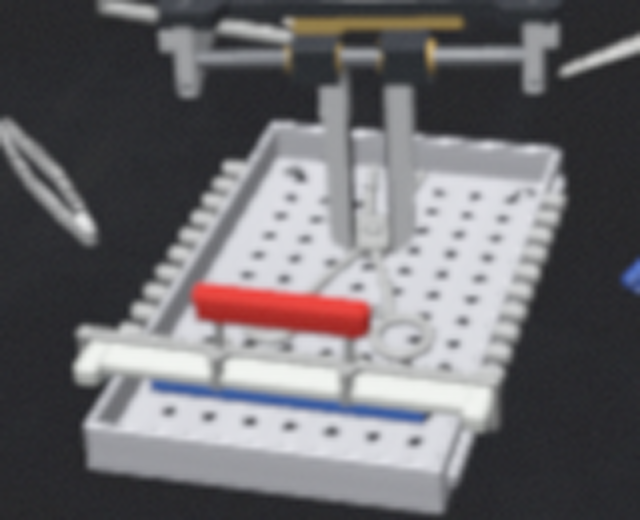

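```bash
python3 -m jog '[0,4,0,0,0,0, 0,7,0,0,0,0, 0,8,0,0,0,0, 0,8,0,0,0,0]'; python3 -m jog '[0,0.7,0,0,0,0, 0,1.5,0,0,0,0, 0,1.5,0,0,0,0]'
```

```text
clock: 15.35
eef_pos: [495.2, 258.4, 26.4]
eef_rot: [-1.572, -0.0, -1.359]
wrist_force: [0.2, -1.5, 0.4]
finger_gap: 16.0
clock: 15.6
eef_pos: [495.3, 258.4, 25.4]
eef_rot: [-1.572, -0.0, -1.358]
wrist_force: [-0.0, -1.7, 6.4]
finger_gap: 16.2
```

```bash
python3 -m jog '[0,-0.5,0,0,0,0, 0,-1,0,0,0,0, 0,-1,0,0,0,0, 0,-1,0,0,0,0]' 34 15; python3 -m jog '[0,-15,0,0,0,0, 0,-45,0,0,0,0, 0,-85,0,0,0,0, 0,-120,0,0,0,0, 0,-120,0,0,0,0]'
python3 - <<'E'
from g import *
q=snap('side','s14')
b=q['img'][260:390,200:360]
cv2.imwrite('pics/z16.png',cv2.resize(b[:,:,::-1],None,fx=4,fy=4,interpolation=cv2.INTER_CUBIC))
print(manip.read_state()['joints'])
go([495,393,150],downR(.015))
E
```

```text
clock: 15.93
eef_pos: [494.9, 258.3, 25.6]
eef_rot: [-1.573, -0.0, -1.358]
wrist_force: [-1.3, 0.0, 0.2]
finger_gap: 33.7
clock: 16.35
eef_pos: [497.4, 259.5, 152.6]
eef_rot: [-1.563, 0.002, -1.358]
wrist_force: [0.1, 0.9, 0.9]
finger_gap: 34.4
[4.15459704e-01 3.94638556e-01 1.58394731e+00 1.15373630e-05
 1.15849827e+00 2.03049452e-01]
shift [-131.3   -0.6   26.8] rot [ -0.25 -78.69   0.13] dist 134.0 ang 78.7
```

View pics/z16.png

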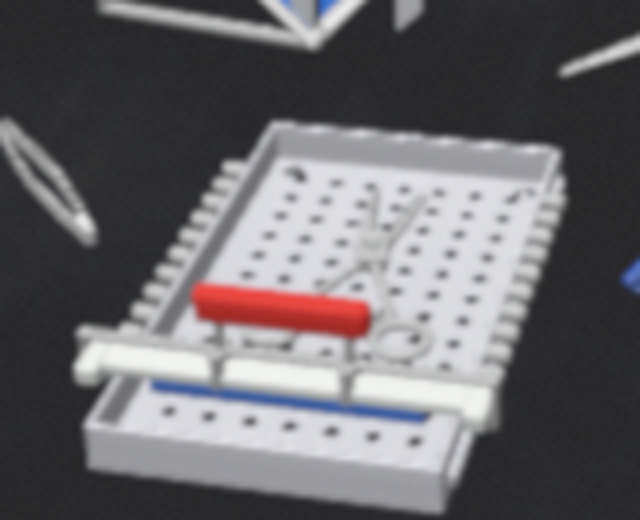

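```bash
python3 -m jog '[-10,0,2,0,-7,0, -25,0,5,0,-14,0, -40,0,8,0,-21,0, -55,0,11,0,-28,0, -70,0,14,0,-35,0, -85,0,17,0,-42,0, -100,0,20,0,-49,0, -115,0,23,0,-56,0, -126,0,26,0,-63,0, -131,0,27,0,-70,0]' 40 20
python3 - <<'E'
from g import *
go([495,393,150],downR(.015))
E
```

```text
clock: 17.23
eef_pos: [493.4, 393.2, 143.8]
eef_rot: [-1.573, 0.003, -0.13]
wrist_force: [-0.9, 0.4, -0.1]
finger_gap: 40.4
shift [ 1.6 -6.2 -0. ] rot [ 0.11 -8.29 -0.18] dist 6.0 ang 8.3
```

```bash
python3 -m jog '[1,5,0,0,-4,0, 1.6,20,-1,0,-8.3,0, 1.6,34,-1,0,-8.3,0, 1.6,45,-1,0,-8.3,0, 1.6,45,-1,0,-8.3,0]' 40 20
python3 - <<'E'
from g import *
q=snap('side','s15');p=snap('top','t15')
b=q['img'][230:390,200:360]
cv2.imwrite('pics/z17.png',cv2.resize(b[:,:,::-1],None,fx=3.6,fy=3.6,interpolation=cv2.INTER_CUBIC))
cv2.imwrite('pics/z18.png',cv2.resize(p['img'][180:310,130:300,::-1],None,fx=4,fy=4,interpolation=cv2.INTER_CUBIC))
go([495,392.5,70],downR(.015))
E
```

```text
clock: 17.65
eef_pos: [494.2, 390.1, 97.1]
eef_rot: [-1.574, 0.006, 0.007]
wrist_force: [0.1, -0.3, -0.7]
finger_gap: 40.0
shift [-0.1 30.1  1.7] rot [ 0.08 -0.42 -0.15] dist 30.0 ang 0.5
```

View pics/z17.png

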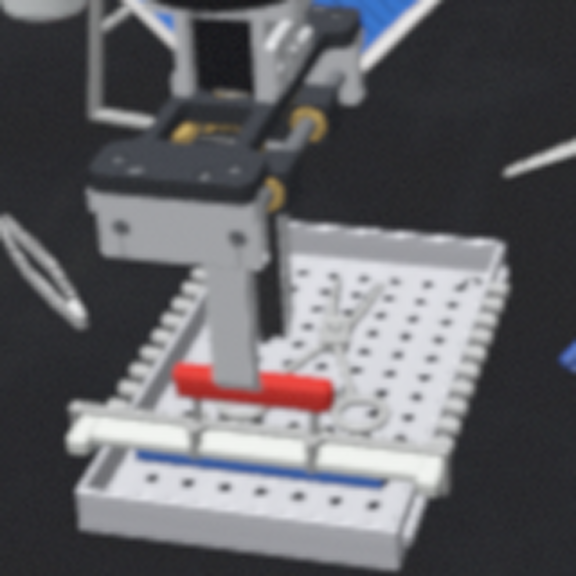

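View pics/z18.png

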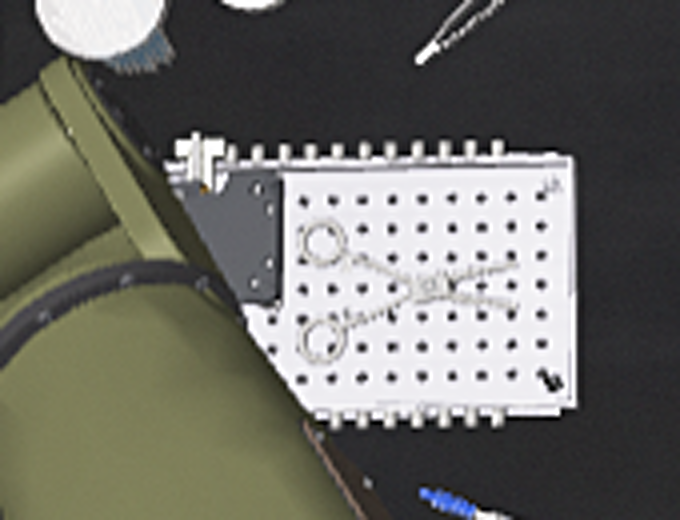

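```bash
python3 -m jog '[0,8,1,0,0,0, 0,18,1.7,0,-0.4,0, 0,25,1.7,0,-0.4,0, 0,28,1.7,0,-0.4,0, 0,28,1.7,0,-0.4,0]' 40 20
python3 - <<'E'
from g import *
q=snap('side','s16')
b=q['img'][230:390,200:360]
cv2.imwrite('pics/z19.png',cv2.resize(b[:,:,::-1],None,fx=3.6,fy=3.6,interpolation=cv2.INTER_CUBIC))
E
```

```text
clock: 18.17
eef_pos: [494.9, 392.3, 71.5]
eef_rot: [-1.572, 0.003, 0.015]
wrist_force: [0.3, -0.3, -0.8]
finger_gap: 39.8
```

View pics/z19.png

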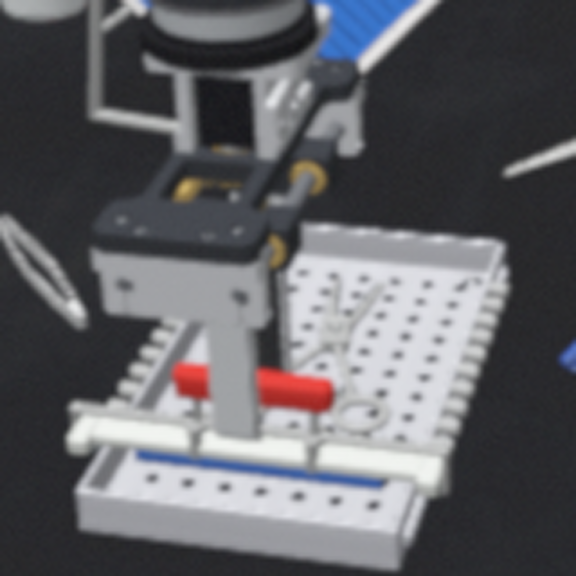

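Straddling the grip. Close with 40 N, then raise 11 mm.

```bash
python3 -m jog '[0,0,0,0,0,0, 0,0,0,0,0,0, 0,0,0,0,0,0, 0,0,0,0,0,0, 0,0,0,0,0,0]' 4 40; python3 -m jog '[0,-4,0,0,0,0, 0,-8,0,0,0,0, 0,-11,0,0,0,0, 0,-11,0,0,0,0, 0,-11,0,0,0,0]'
```

```text
clock: 18.63
eef_pos: [495.4, 392.6, 72.8]
eef_rot: [-1.571, 0.001, 0.015]
wrist_force: [0.4, -0.4, 0.7]
finger_gap: 12.1
clock: 19.05
eef_pos: [495.3, 392.5, 83.6]
eef_rot: [-1.572, 0.002, 0.015]
wrist_force: [1.3, 0.2, -6.8]
finger_gap: 11.8
```

```bash
python3 -m jog '[0,-11,-4,0,0,0, 0,-11,-10,0,0,0]' >/dev/null 2>&1; python3 -m jog '[0,0,0,0,0,0]'
```

```text
clock: 19.3
eef_pos: [494.1, 380.9, 91.9]
eef_rot: [-1.575, 0.007, 0.015]
wrist_force: [1.4, 0.6, -25.5]
finger_gap: 11.8
```

My rows repeated the lift, so it's against the upper stop (25 N, within limits). I'll take that back and check.

```bash
python3 -m jog '[0,10,0,0,0,0, 0,10,0,0,0,0]'
python3 - <<'E'
from g import *
q=snap('side','s17')
b=q['img'][230:390,200:360]
cv2.imwrite('pics/z20.png',cv2.resize(b[:,:,::-1],None,fx=3.6,fy=3.6,interpolation=cv2.INTER_CUBIC))
E
```

```text
clock: 19.47
eef_pos: [494.4, 382.5, 82.9]
eef_rot: [-1.573, 0.005, 0.015]
wrist_force: [-5.2, 0.4, -4.5]
finger_gap: 11.6
```

View pics/z20.png

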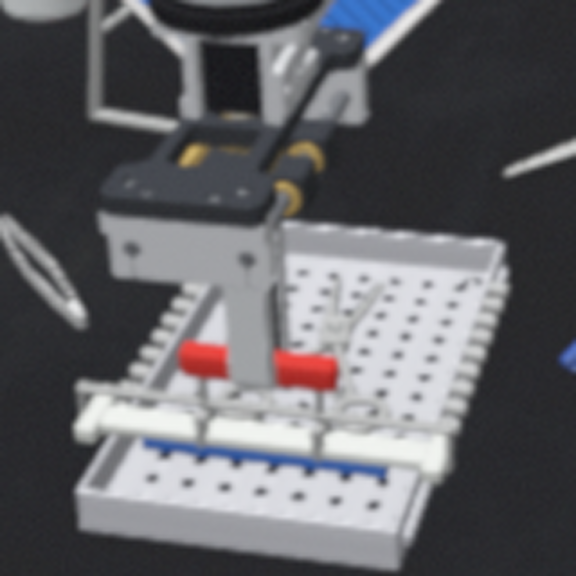

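```bash
python3 -m jog '[0,-3,0,0,0,0, 0,-6,0,0,0,0, 0,-6,0,0,0,0]' - 50
python3 - <<'E'
from g import *
q=snap('side','s18')
b=q['img'][290:390,200:340]
cv2.imwrite('pics/z21.png',cv2.resize(b[:,:,::-1],None,fx=5.5,fy=5.5,interpolation=cv2.INTER_CUBIC))
E
```

```text
clock: 19.77
eef_pos: [494.5, 383.1, 91.2]
eef_rot: [-1.571, 0.004, 0.015]
wrist_force: [-9.7, -0.9, -6.3]
finger_gap: 11.1
```

View pics/z21.png

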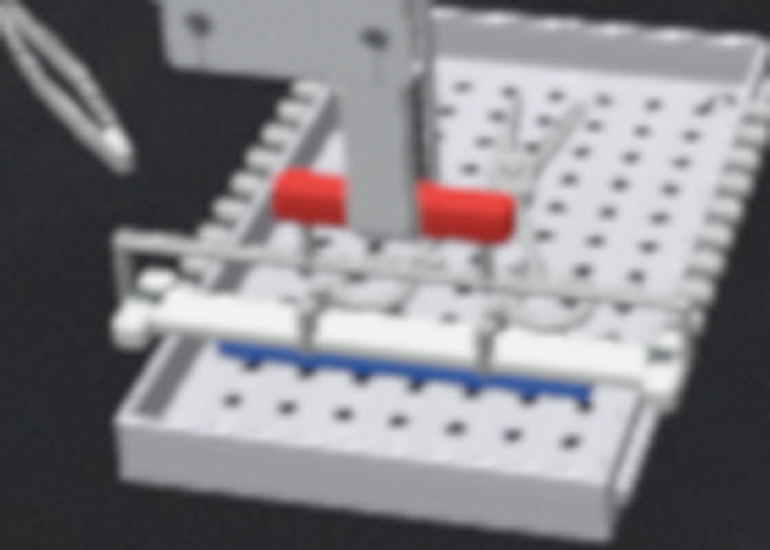

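```bash
python3 -m jog '[0,0,-6,0,0,0, 0,0,-13,0,0,0, 0,0,-20,0,0,0, 0,0,-27,0,0,0, 0,0,-34,0,0,0, 0,0,-41,0,0,0]'
python3 - <<'E'
from g import *
q=snap('side','s19')
b=q['img'][270:390,200:360]
cv2.imwrite('pics/z22.png',cv2.resize(b[:,:,::-1],None,fx=4.8,fy=4.8,interpolation=cv2.INTER_CUBIC))
E
```

```text
clock: 20.32
eef_pos: [494.9, 341.9, 90.8]
eef_rot: [-1.571, 0.004, 0.016]
wrist_force: [-8.8, 0.4, -6.0]
finger_gap: 11.8
```

View pics/z22.png

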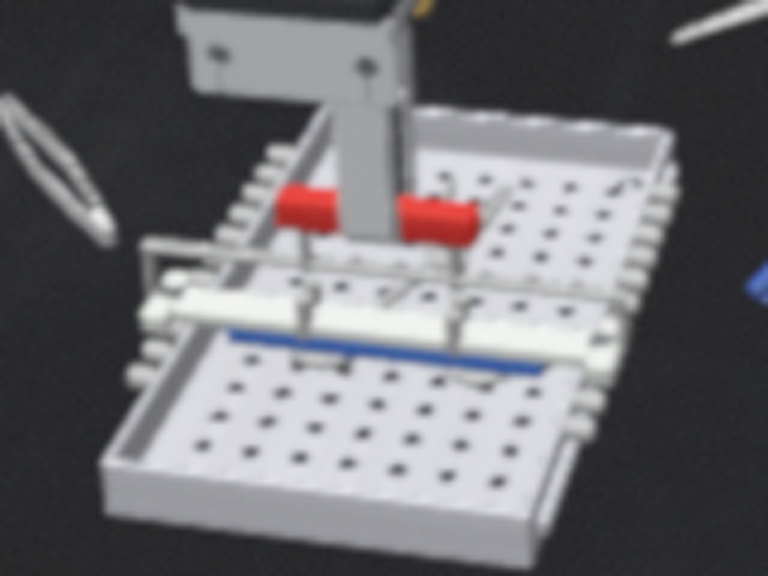

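```bash
python3 -m jog '[0,0,-7,0,0,0, 0,0,-14,0,0,0, 0,0,-21,0,0,0, 0,0,-28,0,0,0, 0,0,-35,0,0,0, 0,0,-42,0,0,0, 0,0,-48,0,0,0, 0,0,-50,0,0,0, 0,0,-50,0,0,0]'
python3 - <<'E'
from g import *
q=snap('side','s20')
b=q['img'][250:390,200:360]
cv2.imwrite('pics/z23.png',cv2.resize(b[:,:,::-1],None,fx=4.2,fy=4.2,interpolation=cv2.INTER_CUBIC))
E
```

```text
clock: 21.12
eef_pos: [495.5, 291.4, 90.6]
eef_rot: [-1.572, 0.005, 0.015]
wrist_force: [-11.0, -1.6, -5.3]
finger_gap: 11.6
```

View pics/z23.png

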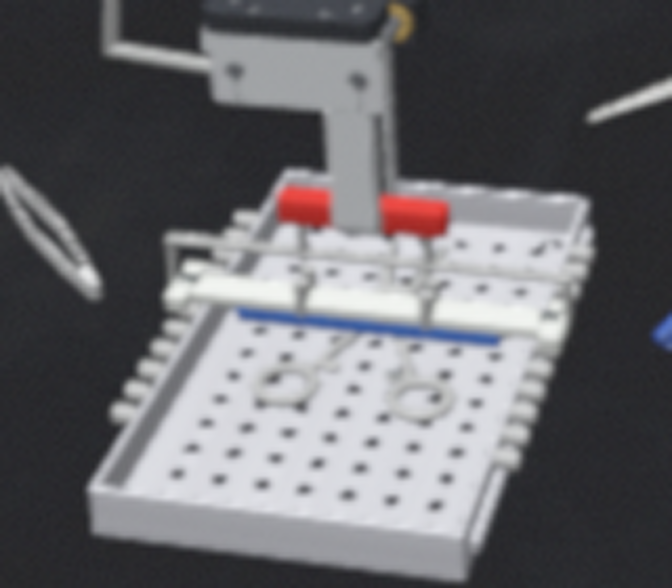

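```bash
python3 -m jog '[0,0,0,0,0,0, 0,0,0,0,0,0, 0,0,0,0,0,0, 0,0,0,0,0,0, 0,0,0,0,0,0]' 40 20; python3 -m jog '[0,-15,0,0,0,0, 0,-45,0,0,0,0, 0,-80,0,0,0,0, 0,-110,0,0,0,0, 0,-110,0,0,0,0]'
python3 - <<'E'
from g import *
q=snap('side','s21')
b=q['img'][270:390,200:360]
cv2.imwrite('pics/z24.png',cv2.resize(b[:,:,::-1],None,fx=4.8,fy=4.8,interpolation=cv2.INTER_CUBIC))
go([300,480,240],downR(-.3))
E
```

```text
clock: 21.58
eef_pos: [497.3, 291.9, 91.3]
eef_rot: [-1.571, 0.0, 0.015]
wrist_force: [-0.1, -0.7, 0.1]
finger_gap: 39.0
clock: 22.0
eef_pos: [498.9, 292.7, 207.3]
eef_rot: [-1.567, -0.007, 0.015]
wrist_force: [0.4, 1.2, -0.3]
finger_gap: 40.0
shift [-195.1  -36.3  190.8] rot [-0.15 18.06  0.21] dist 275.0 ang 18.1
```

View pics/z24.png

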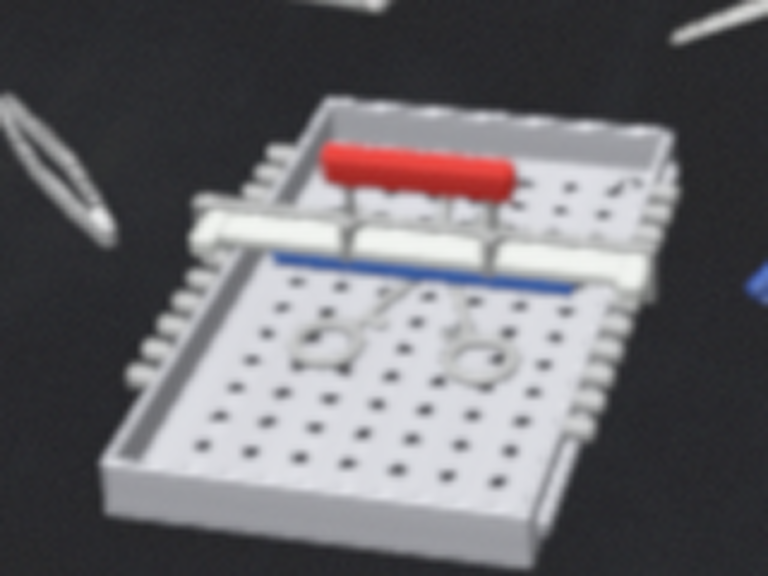

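Dropped down. I'll move the arm clear and check from the top.

```bash
python3 -m jog '[-20,-6,20,0,2,0, -48,-12,48,0,5,0, -76,-18,76,0,8,0, -104,-24,104,0,11,0, -132,-30,132,0,14,0, -160,-36,160,0,16,0, -190,-36,188,0,18,0, -195,-36,191,0,18,0, -195,-36,191,0,18,0]'
python3 - <<'E'
from g import *
p=snap('top','tf')
a=cv2.resize(p['img'][190:310,150:300,::-1],None,fx=3.5,fy=3.5,interpolation=cv2.INTER_CUBIC)
cv2.imwrite('pics/zf1.png',a)
cv2.imwrite('pics/zf2.png',cv2.resize(p['img'][130:290,400:560,::-1],None,fx=3.5,fy=3.5,interpolation=cv2.INTER_CUBIC))
E
```

```text
clock: 22.8
eef_pos: [297.3, 480.8, 235.8]
eef_rot: [-1.573, 0.002, -0.295]
wrist_force: [0.7, -0.1, -0.6]
finger_gap: 40.0
```

View pics/zf1.png

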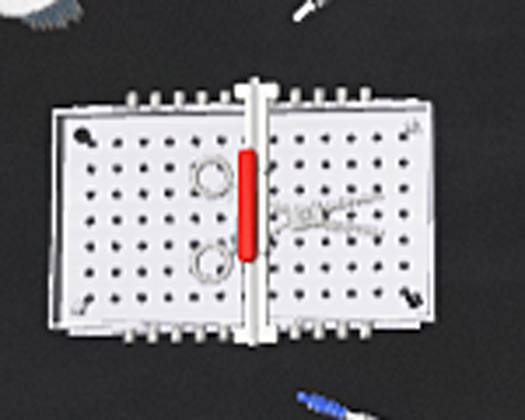

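View pics/zf2.png

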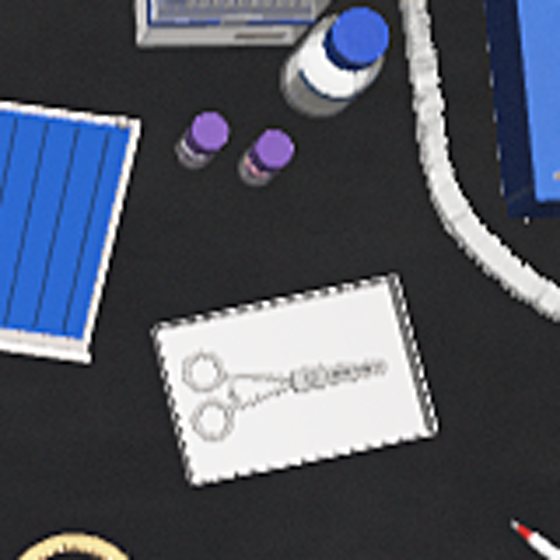

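View pics/tf.png

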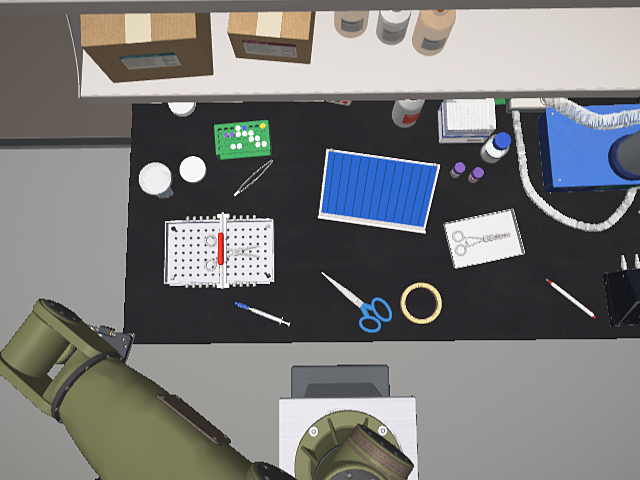

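```bash
python3 -m jog '[0,0,0,0,0,0, 0,0,0,0,0,0, 0,0,0,0,0,0]'
python3 - <<'E'
from g import *
q=manip.camera('side');p=manip.camera('top')
a=manip.tip_of('release_grip',p);b=manip.tip_of('release_grip',q);print(tri(p,a[0]['xy'],q,b[0]['xy']))
print(manip.sign_off())
E
```

```text
clock: 23.1
eef_pos: [300.3, 479.0, 236.7]
eef_rot: [-1.572, 0.001, -0.301]
wrist_force: [-0.1, 0.3, 0.4]
finger_gap: 39.9
(array([503.9795816 , 284.76006065,  58.25806884]), np.float64(2.827750338716218))
the job is handed in; nothing more can be done
None
```

The job is done and was handed in at about 23 s on the robot's clock; sign-off gives no verdict.

- **Shut clamp:** it lies flat in the steel dish, lengthwise and about central.
- **Open clamp:** it lies flat and lengthwise in the cassette, with its jaws and rings still visibly apart.
- **Keeper:** its bar crosses the open clamp's shanks, roughly 30 to 35 mm from the hinge, and the release bar dropped when I let go.

**Last checks:**
- The top view shows both clamps well inside their containers, the bystanders apparently where they started, and the arm clear of everything.
- The release grip measured about 58 mm above the bench, against 62 mm nominal when down. The two camera rays missed each other by 2.8 mm, so this shows the bar is down, but not to 2 mm. It also read about 9 mm off in x, which I took for network error.
- I judged that the catch is in a notch by eye in the side and top pictures only.

**One mistake along the way:** while starting to slide the keeper I repeated the lift, which pulled the release bar against its upper stop. It reached about 25 N and the fingers slipped a little. I lowered and re-raised it before drawing the keeper on. The highest force I read was about 42 N at the wrist, when the fingertips pressed on the stand's pad at the first grasp.

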